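# Show the trackball to the inspection camera

### The job

The red trackball from the rack console lies loose in the white dished plate on top of the black network switch. Take the plate by its blue handle, lift it clear of the switch before you turn it, then give it a quarter turn counter-clockwise (seen from above) so that the gap in its lip faces the inspection camera, with the ball straight in front of the lens at lens height and about 100 mm from it. Keep the ball in the middle of the plate all the way without touching it, leave the camera and the other things alone, and finish while holding the plate there, still and level.

Things in the scene. Friction and masses are not known exactly. Their poses are not given: they have to be found in the camera images.
- dish: White plastic dished plate, 112 mm across, about 130 g, loose on the switch. Origin: centre of flat underside, z up. Floor: shallow funnel sloping 10 degrees to the middle (6 mm above underside); lip to 30 mm height with one gap 52 mm wide centred at +x, an orange mark at each side of it. Handle at -x, at the start towards the robot. Tilts near 10 degrees or jerks make the ball roll.
- dish_handle (a point): Grip point in the plate's blue handle block, 90 mm from its centre along -x, 40 mm above its underside; axes as the plate. The upright block is 24 mm along x, 20 mm along y, 12 to 54 mm above the underside; a neck 16 mm wide, at 13 to 23 mm, joins it to the lip. Pinch across y from above, free on both sides; a firm grip (40 N) avoids sagging.
- ball_center (a point): Centre of the loose red plastic ball, 34 mm in diameter, about 35 g; in the middle of the plate it lies 23 mm above the plate's underside.
- ball: The same ball; its origin lies on its surface and turns with it as it rolls, so use the centre above.
- switch: Black network switch, a flat metal box 160 mm (x) by 260 mm (y) by 44 mm high, fixed to the bench; origin in the centre of its underside, ports on its +x face.
- camera: Inspection camera on a foot 90 mm wide, fixed on the bench at the robot's left; origin on the bench, z up. It looks level along its own -x, roughly world -y. Its round white front (44 mm) is 40 mm ahead of the origin; its top is 175 mm high, it reaches 75 mm behind. With the gap facing the lens, the plate's x axis points the same way as the camera's x axis.
- camera_lens (a point): Centre of the lens glass on the front of the camera, 150 mm above the bench; same axes as the camera.
- fan: Small black fan, 40 by 40 by 28 mm, loose on the bench, a bystander.
- module: Steel plug-in transceiver with a blue end, 68 by 14 by 12 mm, loose on the bench, a bystander.
- screwdriver: Screwdriver with a yellow handle, loose on the bench, a bystander.
Things that resemble listed ones, but are neither listed nor needed, are in the scene too. Of the things like the dish, leave any that is turquoise; of the rest the larger one is meant. Of the things that look like the ball, the larger one is meant.

How it is judged:
On the way:
1. the plate is lifted at least 15 mm clear of the switch, not yet turned, the ball in its middle (height (world z) of dish above 0.059 m and angle between the x axis of dish and the x axis of camera, either way round above 0.85 rad and horizontal distance between ball_center and dish below 0.015 m and contact force between dish and the fingers above 0.5 N), for 0.2 s.
At the end, for the whole second after the job is handed in: The plate is held in the air by the fingers alone, still (under 30 mm/s) and level within 0.1 rad, its gap facing the camera within 0.2 rad, the ball within 10 mm of the plate's middle, 70 to 130 mm in front of the lens and within 20 mm of the lens axis sideways and in height (angle between the x axis of dish and the x axis of camera, either way round below 0.2 rad and x of dish_handle in the frame of camera_lens below -0.13 m and x of ball_center in the frame of camera_lens between -0.13 and -0.07 m and y of ball_center in the frame of camera_lens between -0.02 and 0.02 m and z of ball_center in the frame of camera_lens between -0.02 and 0.02 m and horizontal distance between ball_center and dish below 0.01 m and angle between dish's own z axis and vertical below 0.1 rad and linear speed of dish below 0.03 m/s and contact force between dish and the fingers above 1 N and contact force between dish and camera below 0.2 N); the arm keeps its last pose, push and grip.
It fails at once if the ball rolls more than 20 mm from the middle of the plate (horizontal distance between ball_center and dish above 0.02 m).
It fails at once if the ball is touched by the robot (contact force between any of the fingers, the arm and ball above 0.3 N).
It fails at once if the camera is bumped by the plate or the robot (contact force between any of dish, the arm, the fingers and camera above 2 N).
It fails at once if a bystander (fan, module or screwdriver) is moved by more than 20 mm (distance of any of fan, module, screwdriver from where it was at the start of the episode above 0.02 m).
It also fails if it takes over 51 s, if anything falls off the work surface, if the arm or the gripper's body presses on something with over 40 N, if the wrist force passes 120 N, or if a joint passes its speed limit or range.

### The arm

A 6-joint arm with a two-finger parallel gripper is mounted at the origin on the work surface. World frame = base frame: x ahead of the robot, y to its left, z up, the work surface at z = 0. Lengths are in m, angles in rad, forces in N, time in s.
With the tool pointing down it reaches from about 0.325 to 0.9 m from the base axis. Payload 6.1 kg.
Tool frame: the origin (TCP) lies midway between the tips of the shut fingers; the grasp point (between the pads) lies 19 mm behind it; x points along the fingers, y is the direction in which the jaws open and shut, and the axes are right-handed (so a half turn about x gives the same grasp; the last joint's range is limited). The gripper opens to 85 mm and grips with 20 to 120 N. Pads are 22 mm wide; open, the fingers measure 114 mm over their backs; the gripper's body (76 mm by 85 mm) begins 54 mm behind the grasp point. The pads swing forward as they close: fully open they stand 13 mm farther back than shut.
Start: joints at [-1.35, 0.22, 1.526, -0, 1.395, -0.126], TCP at [0.212, -0.588, 0.231] pointing down, gripper open.
Joint ranges: [-2.98, 2.98], [-0.91, 2.08], [0.09, 2.57], [-1.24, 4.39], [0.2, 2.65], [-2.68, 2.68]. Speed limits (rad/s): [2.57, 2.57, 3.01, 3.14, 3.14, 3.14].

### API

Orientations are given as [roll, pitch, yaw] about the fixed x, y, z axes, in that order (R = Rz(yaw) Ry(pitch) Rx(roll)).
In Python, from plant import movep, move_l, set_joints, gripper_to, hold, inverse_kinematics, observe, get_image, get_calibration, Unreachable, job_done gives the robot as it stands. Calls block until the motion is done:
- movep(position, orientation): joint-space move of the TCP to a pose.
- move_l(position, feed=0.15, rotation=None, max_force=None): straight line of the TCP; rotation=None keeps the orientation; feed is the mean speed in m/s. With max_force (N) it stops when the force on the tool has changed by that much, and returns True; else False.
- set_joints(angles): joint-space move.
- gripper_to(opening, f_grip=None): finger opening in m; f_grip is the grip in N (None keeps the last); returns when the fingers have stopped.
- hold(seconds).
- inverse_kinematics(position, orientation): joint angles nearest the present ones, or None.
- observe(): the state.
- get_image(name): name is "scene" or "top" or "wrist"; returns (picture, depth): 420x560x3 uint8, red, green, blue; 420x560 float32, m along the optical axis (not along the pixel's ray), 0 where there is no reading.
- get_calibration(name): a dict with "intrinsics" (3x3 intrinsics, pixels), "world_from_camera" (4x4, takes a point from camera to world coordinates). Camera axes: x right, y down, z forward; pixel columns grow to the right and rows downward; lengths in m; the calibration is good to about 2 mm. A picture is of the moment at which its call begins: read the wrist's pose just before it. get_calibration takes no time and is no camera call; for the wrist camera it gives the pose at the moment of the call.
A pose or a line that the arm cannot do raises Unreachable and nothing moves.
- job_done(): hands the job in, once; it reports no verdict.
The state is a dict: "time_s": time; "q": joint angles; "joint_velocities": joint speeds; "joint_torque": joint torques, N m; "eef_pos": TCP position; "tcp_rot": TCP orientation; "ft_force": force on the tool from outside, world axes, zero at the start; "torque": the same for the moment, N m; "opening": finger opening in m.
Only numpy, scipy, OpenCV 4.12 (cv2) and the standard library are available. Lean on these libraries where they do the work, as an engineer would, in place of code of your own. Each camera call takes 0.05 s, during which the arm holds its last target.

## Working session

There is one attempt and no reset: what is moved stays moved. The work goes in short steps, each a Python script; the robot and the scene stay as the last script left them, time stands still between calls to the robot, and variables do not carry over. Pictures are saved under pics/ and viewed, and the job is handed in when it is done.

```bash
ls; mkdir -p pics; python3 - <<'E'
from plant import *
import cv2,numpy as np
for n in ["scene","top"]:
    im,d=get_image(n); cv2.imwrite(f"pics/{n}0.png",im[...,::-1]); np.savez(f"pics/{n}0.npz",im=im,d=d,**get_calibration(n))
    print(get_calibration(n))
print(observe())
E
```

```text
pics
{'intrinsics': array([[417.27033467,   0.        , 280.78246294],
       [  0.        , 417.27033467, 213.1144659 ],
       [  0.        ,   0.        ,   1.        ]]), 'world_from_camera': array([[ 0.53679642,  0.56604231, -0.62565623,  1.12942538],
       [ 0.84369979, -0.35617233,  0.40163656, -0.40859763],
       [ 0.00450185, -0.7434631 , -0.66876181,  0.74463619],
       [ 0.        ,  0.        ,  0.        ,  1.        ]])}
{'intrinsics': array([[513.59848883,   0.        , 273.65914743],
       [  0.        , 513.59848883, 212.47223849],
       [  0.        ,   0.        ,   1.        ]]), 'world_from_camera': array([[ 0.01187133, -0.9859911 ,  0.16637493,  0.31389073],
       [-0.99981841, -0.01418502, -0.01272505, -0.00344523],
       [ 0.01490682, -0.16619366, -0.98598045,  1.27279027],
       [ 0.        ,  0.        ,  0.        ,  1.        ]])}
{'time_s': 0.1, 'q': array([-1.35009542e+00,  2.21165936e-01,  1.52749065e+00, -1.23547699e-05,
        1.39471255e+00, -1.26098159e-01]), 'joint_velocities': array([ 0.00070051, -0.00034111, -0.00348478,  0.00013904, -0.00094096,
        0.00014404]), 'joint_torque': array([ 1.33443424e-03, -4.98245251e+01, -3.90543759e+01, -1.84080079e-05,
        5.64236107e-03,  2.99126373e-05]), 'eef_pos': array([ 0.21230373, -0.58725552,  0.23030028]), 'tcp_rot': array([-1.6900497,  1.5690198,  1.7983442]), 'ft_force': array([-0.0142265 ,  0.03379249,  0.9520499 ]), 'torque': array([0.01204809, 0.01665789, 0.01134447]), 'opening': 0.08544698345932089}
```

View pics/scene0.png

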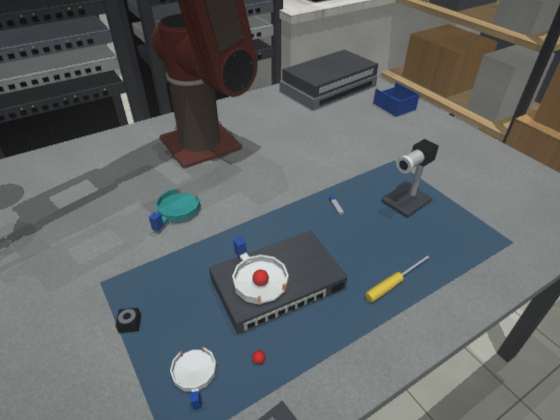

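View pics/top0.png

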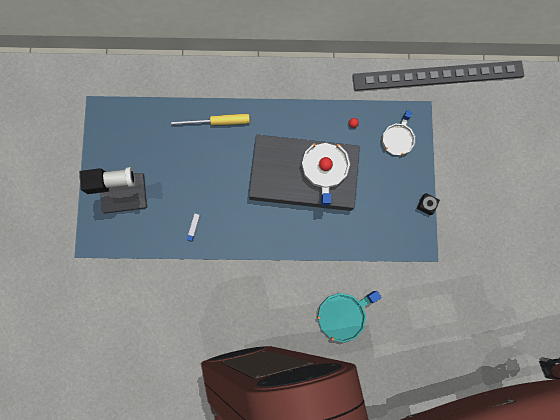

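The scene view shows the white plate with a ball on the switch at (260,278), a small white plate at (193,370), a turquoise plate at (178,207), and a small loose ball at (259,357). In the top view these are at (325,165), (398,140), (341,318) and (353,123). The white plate on the switch (larger, not turquoise) and the ball in it (larger) fit the description. I'll confirm that in a crop and measure.

```bash
cat > h.py <<'E'
import numpy as np,cv2
def load(n):
    z=np.load(f"pics/{n}.npz"); return z["im"],z["d"],z["intrinsics"],z["world_from_camera"]
def pts(d,K,T):
    v,u=np.mgrid[:d.shape[0],:d.shape[1]]
    P=np.stack([(u-K[0,2])/K[0,0]*d,(v-K[1,2])/K[1,1]*d,d],-1)
    return P@T[:3,:3].T+T[:3,3]
def ray(u,v,K,T,z):
    r=T[:3,:3]@np.array([(u-K[0,2])/K[0,0],(v-K[1,2])/K[1,1],1]); o=T[:3,3]
    return o+r*(z-o[2])/r[2]
def hsv(im): return cv2.cvtColor(im,cv2.COLOR_RGB2HSV).astype(int)
def mask(im,c):
    h=hsv(im);H,S,V=h[...,0],h[...,1],h[...,2]
    return {"red":((H<6)|(H>174))&(S>170)&(V>90),"blue":(H>108)&(H<128)&(S>170)&(V>60),
     "white":(S<40)&(V>185),"orange":(H>6)&(H<20)&(S>130)&(V>120)}[c]
def blobs(m,amin=8):
    n,l,s,c=cv2.connectedComponentsWithStats(m.astype(np.uint8))
    return [(c[i],s[i],l==i) for i in range(1,n) if s[i][4]>=amin]
E
python3 - <<'E'
from h import *
np.set_printoptions(precision=4,suppress=True)
for n in ["top0","scene0"]:
    im,d,K,T=load(n); P=pts(d,K,T)
    for c in ["red","blue","white","orange"]:
        for cc,s,m in blobs(mask(im,c)):
            q=P[m&(d>0)]
            if len(q)==0 or q[:,0].min()<.1 : continue
            print(n,c,cc.round(1),s[4],"med",np.median(q,0),"min",q.min(0),"max",q.max(0))
im=load("top0")[0]; a=cv2.resize(im[95:245,240:450],None,fx=3.6,fy=3.6)
cv2.imwrite("pics/crop0.png",a[...,::-1])
im=load("scene0")[0]; a=cv2.resize(im[130:220,370:450],None,fx=6,fy=6)
cv2.imwrite("pics/crop1.png",a[...,::-1])
E
```

```text
top0 red [353.2 122.1] 65 med [ 0.7615 -0.2196  0.0213] min [ 0.7524 -0.2306  0.0125] max [ 0.7746 -0.2097  0.0291]
top0 red [325.5 163.6] 132 med [ 0.6356 -0.1417  0.0799] min [ 0.622  -0.1558  0.0687] max [ 0.6524 -0.1289  0.0884]
top0 blue [407.5 115.4] 26 med [ 0.7741 -0.3562  0.0367] min [ 0.7703 -0.3646  0.0233] max [ 0.7879 -0.3469  0.0428]
top0 blue [328.2 196.2] 16 med [ 0.5563 -0.1496  0.0979] min [ 0.5395 -0.1502  0.0922] max [ 0.5589 -0.1334  0.0999]
top0 blue [322. 203.] 8 med [ 0.5377 -0.1319  0.0833] min [ 0.5369 -0.1356  0.0641] max [ 0.5441 -0.1313  0.0957]
top0 blue [190.8 237.5] 11 med [0.4629 0.1834 0.01  ] min [0.4549 0.18   0.0003] max [0.4654 0.1915 0.0142]
top0 blue [375.8 296.8] 24 med [ 0.3206 -0.2619  0.0535] min [ 0.3099 -0.2718  0.0247] max [ 0.3361 -0.2522  0.0584]
top0 white [189.1 121.4] 47 med [0.7579 0.2021 0.0151] min [0.7528 0.1486 0.012 ] max [0.7638 0.2454 0.0218]
top0 white [397.9 139. ] 717 med [ 0.7228 -0.3368  0.0091] min [ 0.6819 -0.3806 -0.0015] max [ 0.7722 -0.2945  0.0291]
top0 white [325.  165.1] 1367 med [ 0.6385 -0.1433  0.057 ] min [ 
[... 871 characters left out ...]
[194.7 399.7] 133 med [ 0.7879 -0.3601  0.037 ] min [ 0.7739 -0.3672  0.0107] max [ 0.7935 -0.3517  0.0408]
scene0 white [412.3 156.7] 69 med [0.5845 0.3186 0.1663] min [0.575  0.2995 0.1583] max [0.6003 0.3547 0.1722]
scene0 white [260. 279.] 1364 med [ 0.6378 -0.1443  0.0566] min [ 0.5636 -0.2011  0.042 ] max [ 0.6955 -0.0758  0.0763]
scene0 white [208.2 351.1] 13 med [ 0.7064 -0.2997  0.0205] min [ 0.6987 -0.3042 -0.0004] max [ 0.7168 -0.2932  0.0228]
scene0 white [193.  368.7] 1215 med [ 0.7192 -0.3375  0.0083] min [ 0.6826 -0.377   0.0007] max [ 0.7621 -0.2983  0.0247]
scene0 white [194.5 389.9] 11 med [ 0.7619 -0.3516  0.0164] min [ 0.7592 -0.3568  0.0132] max [ 0.7638 -0.3478  0.0176]
```

View pics/crop0.png

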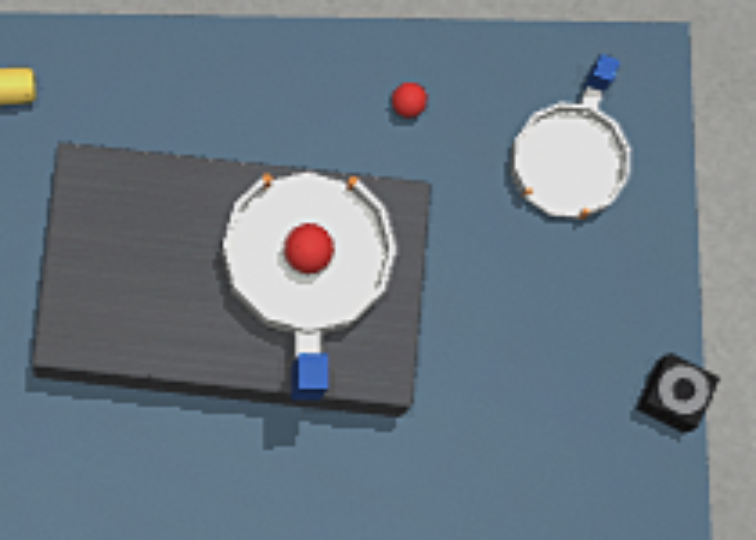

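View pics/crop1.png

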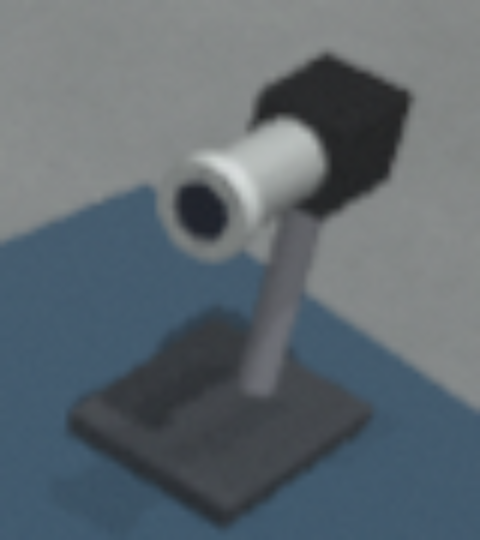

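The crop confirms the choice. The white plate's gap has its orange marks at crop (266,180) and (352,182), facing away from the robot. The handle is at (312,372) and the larger ball is in the middle. The other crop shows the camera's lens glass at crop (203,210). Next I'll measure ball, handle, lens and camera yaw.

```bash
python3 - <<'E'
from h import *
np.set_printoptions(precision=4,suppress=True)
for n in ["top0","scene0"]:
    im,d,K,T=load(n); P=pts(d,K,T); print(n)
    # ball
    b=[x for x in blobs(mask(im,"red")) if np.median(P[x[2]],0)[2]>.06 and np.median(P[x[2]],0)[0]>.5][0]
    print(" ball",ray(*b[0],K,T,.067), "fit", end=" ")
    q=P[b[2]]; A=np.c_[2*q,np.ones(len(q))]; s=np.linalg.lstsq(A,(q**2).sum(1),rcond=None)[0]; print(s[:3])
    box=(P[...,0]>.5)&(P[...,0]<.6)&(P[...,1]>-.2)&(P[...,1]<-.1)&(P[...,2]>.09)&(d>0)
    q=P[box]; print(" handle",len(q),q.mean(0),q.min(0),q.max(0),cv2.minAreaRect((q[:,:2]*1000).astype(np.float32)))
    for cc,s,m in blobs(mask(im,"orange"),3): print(" orange",cc,s[4],ray(*cc,K,T,.074))
    # rim circle: z>.068 lip
    box=(abs(P[...,0]-.638)<.075)&(abs(P[...,1]+.143)<.075)&(P[...,2]>.066)&(P[...,2]<.079)&(d>0)&mask(im,"white")
    q=P[box]; A=np.c_[2*q[:,:2],np.ones(len(q))]; s=np.linalg.lstsq(A,(q[:,:2]**2).sum(1),rcond=None)[0]
    print(" rim",len(q),s[:2],np.sqrt(s[2]+s[0]**2+s[1]**2))
    # camera
    R=(P[...,0]>.45)&(P[...,0]<.68)&(P[...,1]>.24)&(P[...,1]<.5)&(d>0)
    w=P[R&mask(im,"white")&(P[...,2]>.14)]
    c=w[:,:2].mean(0);u,s,vt=np.linalg.svd(w[:,:2]-c); print(" tube mean",c,"dir",vt[0],s)
    bo=P[R&(P[...,2]>.12)]; print(" body",bo.min(0),bo.max(0),cv2.minAreaRect((bo[:,:2]*1000).astype(np.float32)))
    # shaded tube top ridge
    h=hsv(im); f=P[R&(P[...,2]>.004)&(P[...,2]<.025)&(h[...,1]<90)&(h[...,2]<130)]
    print(" foot",len(f),cv2.minAreaRect((f[:,:2]*1000).astype(np.float32)),np.percentile(f[:,2],[10,50,90]))
im,d,K,T=load("scene0");h=hsv(im);P=pts(d,K,T)
m=np.zeros(d.shape,bool);m[157:173,397:412]=True;m&=h[...,2]<70
for cc,s,mm in blobs(m): print("lens",cc,s,np.median(P[mm],0),ray(*cc,K,T,.15))
E
```

```text
top0
 ball [ 0.6393 -0.1432  0.067 ] fit [ 0.4583 -0.1388  0.6784]
 handle 96 [ 0.5483 -0.1408  0.097 ] [ 0.5367 -0.1502  0.0902] [ 0.5609 -0.1311  0.1044] ((548.7830810546875, -140.62254333496094), (24.202978134155273, 18.9823055267334), 0.31922808289527893)
 orange [314. 144.] 5 [ 0.6859 -0.1147  0.074 ]
 orange [337.4 144.8] 5 [ 0.6849 -0.1716  0.074 ]
 orange [318.5 317.5] 4 [ 0.2736 -0.1246  0.074 ]
 orange [332.  338.2] 5 [ 0.2278 -0.1552  0.074 ]
 rim 198 [ 0.6361 -0.1424] 0.05513290238775991
 tube mean [0.5764 0.3268] dir [-0.1023  0.9948] [0.2922 0.1199]
 body [0.5432 0.2962 0.1289] [0.602  0.4109 0.1768] ((573.0580444335938, 353.4645080566406), (46.85053634643555, 111.5426254272461), 8.445711135864258)
 foot 1368 ((565.7579956054688, 356.5968017578125), (226.86009216308594, 224.86341857910156), 0.20145109295845032) [0.005  0.0125 0.0166]
scene0
 ball [ 0.6374 -0.143   0.067 ] fit [ 0.8383 -0.209   0.4744]
 handle 101 [ 0.5535 -0.1458  0.0961] [ 0.5389 -0.1548  0.09  ] [ 0.5637 -0.1338  0.0996] ((551.6243896484375, -144.58460998535156), (20.29931640625, 24.559831619262695), 86.69992065429688)
 orange [178.5 190.5] 4 [ 0.2901 -0.1805  0.074 ]
 orange [283.6 284.8] 5 [ 0.6875 -0.1171  0.074 ]
 orange [258.6667 296.6667] 3 [ 0.686  -0.1744  0.074 ]
 orange [202.3333 348.3333] 3 [ 0.7294 -0.3146  0.074 ]
 orange [180.75 352.75] 4 [ 0.717  -0.3501  0.074 ]
 rim 160 [ 0.6352 -0.1446] 0.05571746926710364
 tube mean [0.5858 0.3216] dir [ 0.1993 -0.9799] [0.1359 0.0424]
 body [0.5488 0.2909 0.1279] [0.6056 0.4087 0.1748] ((577.2150268554688, 350.75665283203125), (45.8925895690918, 116.27135467529297), 8.552048683166504)
 foot 911 ((576.546630859375, 354.4930114746094), (92.15772247314453, 114.68528747558594), 8.831512451171875) [0.0101 0.013  0.0151]
lens [403.2037 164.7037] [400 161   8   9  54] [0.5843 0.2966 0.1511] [0.5832 0.2979 0.15  ]
```

Both views agree:
- The ball is at (0.638,-0.143), and the plate yaw is about 0.
- The handle is at (0.550,-0.143), 88 mm from the centre (90 expected).
- The lens is at (0.583,0.297), with z measured 0.151 against 0.150.
- Camera yaw comes from the body (8.5°) and foot (8.8°) rectangles, and the 115 mm length fits.

Next I check IK for both jaw choices and move above the handle.

```bash
cat >> h.py <<'E'
from scipy.spatial.transform import Rotation as Ro
def down(yaw,s=1):
    x=np.array([0,0,-1.]); y=s*np.array([-np.sin(yaw),np.cos(yaw),0]); 
    return Ro.from_matrix(np.c_[x,y,np.cross(x,y)]).as_euler("xyz")
CY=np.pi/2+np.radians(8.6)
E
python3 - <<'E' 2>&1 | grep -v Warn
from h import *; from plant import *
np.set_printoptions(precision=3,suppress=True)
for s in (1,-1):
    for p,y in (((.55,-.143,.23),0),((.55,-.143,.065),0),((.611,.109,.148),CY)):
        print(s,p,inverse_kinematics(p,list(down(y,s))))
E
```

```text
1 (0.55, -0.143, 0.23) [-0.393  0.087  1.679  0.     1.376 -1.964]
1 (0.55, -0.143, 0.065) [-0.393  0.265  1.807  0.     1.069 -1.964]
1 (0.611, 0.109, 0.148) None
-1 (0.55, -0.143, 0.23) [-0.393  0.087  1.679  0.     1.376  1.178]
-1 (0.55, -0.143, 0.065) [-0.393  0.265  1.807  0.     1.069  1.178]
-1 (0.611, 0.109, 0.148) [ 0.05   0.279  1.617 -0.     1.245 -0.101]
```

```bash
python3 - <<'E' 2>&1 | grep -v Warn
from h import *; from plant import *
np.set_printoptions(precision=4,suppress=True)
movep([.55,-.143,.23],list(down(0,-1)))
o=observe(); print(o["time_s"],o["eef_pos"])
T=get_calibration("wrist"); im,d=get_image("wrist")
np.savez("pics/w1.npz",im=im,d=d,**T); cv2.imwrite("pics/w1.png",im[...,::-1])
K=T["intrinsics"];T=T["world_from_camera"];P=pts(d,K,T)
for cc,s,m in blobs(mask(im,"blue"),40):
    q=P[m&(d>0)]; t=q[q[:,2]>.093]; print("blue",cc,s,np.median(q,0)); 
    if len(t): print(" top",len(t),t.mean(0),cv2.minAreaRect((t[:,:2]*1000).astype(np.float32)))
for cc,s,m in blobs(mask(im,"red"),40): print("red",cc,s,ray(*cc,K,T,.067))
for cc,s,m in blobs(mask(im,"orange"),8): print("or",cc,s[4],ray(*cc,K,T,.074))
E
```

```text
2.1083 [ 0.5499 -0.1438  0.23  ]
blue [278.7435 194.9644] [270 184  19  23 421] [ 0.5504 -0.143   0.0989]
 top 419 [ 0.5503 -0.1428  0.099 ] ((549.9944458007812, -143.1134490966797), (17.84145164489746, 23.038179397583008), 89.40296936035156)
blue [ 36.7671 241.6986] [ 32 238  11   8  73] [0.4613 0.1855 0.0132]
blue [362.8224 342.6028] [354 330  18  25 214] [ 0.3313 -0.2549  0.0537]
 top 22 [ 0.5675 -0.1665  0.3129] ((567.261474609375, -166.54905700683594), (3.5479657649993896, 1.5877225399017334), 89.64064025878906)
red [280.6984  95.915 ] [268  84  26  25 494] [ 0.6436 -0.1447  0.067 ]
or [249.3143  46.4857] 35 [ 0.6862 -0.1156  0.074 ]
or [311.0857  47.4   ] 35 [ 0.6854 -0.1729  0.074 ]
or [460.75  62.  ] 8 [ 0.6731 -0.314   0.074 ]
```

View pics/w1.png

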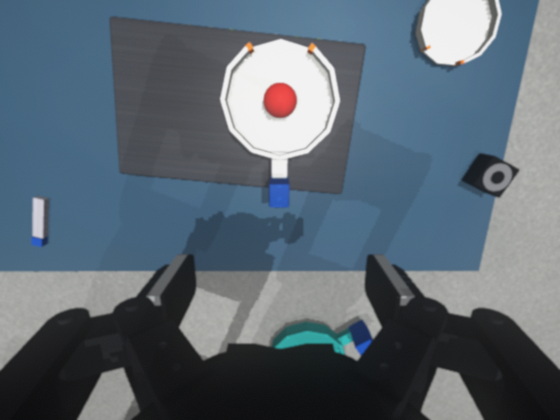

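The wrist view puts the handle top at (279,195) = (0.550,-0.143), z 0.099, and the ball at (281,96). That matches the fixed views, so I'll grasp.

```bash
python3 - <<'E' 2>&1 | grep -v Warn
from h import *; from plant import *
np.set_printoptions(precision=4,suppress=True)
r=list(down(0,-1))
move_l([.55,-.1433,.13],feed=.1,rotation=r)
print(move_l([.55,-.1433,.066],feed=.05,rotation=r,max_force=8))
for a in (.06,.045,.035,.028,.024): gripper_to(a,f_grip=20)
gripper_to(.0,f_grip=20); hold(.2); gripper_to(0,f_grip=55); hold(.4)
o=observe(); print(o["time_s"],o["eef_pos"],o["opening"],o["ft_force"])
im,d=get_image("scene");np.savez("pics/s2.npz",im=im,d=d,**get_calibration("scene"));cv2.imwrite("pics/s2.png",cv2.resize(im[190:350,130:400],None,fx=2.9,fy=2.9)[...,::-1])
E
```

```text
False
7.1667 [ 0.55   -0.1434  0.0661] 0.019240800643642593 [-2.1529 -0.7157  4.1186]
```

View pics/s2.png

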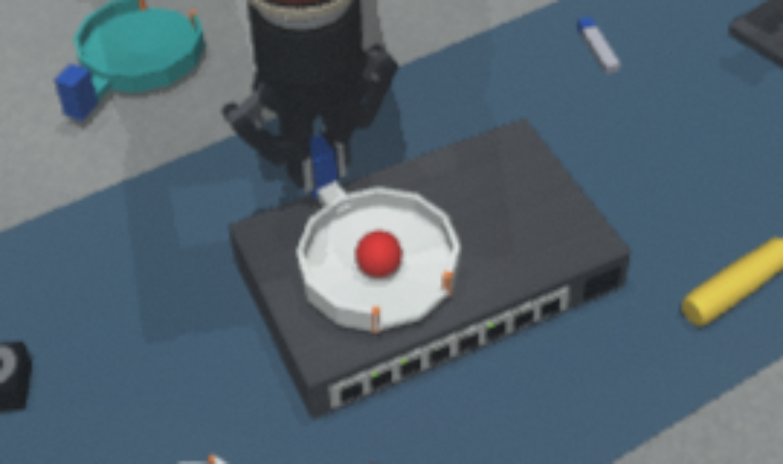

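The handle is between the pads at crop (322,165), opening 19 mm (20 expected), and the ball is central at (378,255). I'll lift slowly and check tilt.

```bash
cat >> h.py <<'E'
def check(tag):
    from plant import get_image,get_calibration
    for n in ("scene","top"):
        im,d=get_image(n);c=get_calibration(n);np.savez(f"pics/{n}{tag}.npz",im=im,d=d,**c);cv2.imwrite(f"pics/{n}{tag}.png",im[...,::-1])
E
python3 - <<'E' 2>&1 | grep -v Warn
from h import *; from plant import *
np.set_printoptions(precision=4,suppress=True)
move_l([.55,-.1433,.096],feed=.03); hold(.4)
move_l([.55,-.1433,.153],feed=.05); hold(.4)
o=observe(); print(o["time_s"],o["eef_pos"],o["opening"],o["ft_force"])
check("3")
# rim height plane
dz=.087
for n in ("top3","scene3"):
    im,d,K,T=load(n);P=pts(d,K,T)
    for cc,s,m in blobs(mask(im,"red")): 
        print(n,"red",cc,np.median(P[m],0),ray(*cc,K,T,.067+dz))
    q=P[mask(im,"white")&(d>0)&(P[...,2]>.1)&(np.hypot(P[...,0]-.64,P[...,1]+.143)<.065)]
    for lo in (.10,):
        t=q[(np.hypot(q[:,0]-.639,q[:,1]+.143)>.046)&(q[:,2]>.151)]
        s=np.linalg.lstsq(np.c_[t[:,:2],np.ones(len(t))],t[:,2],rcond=None)[0]; print(" rim plane slope",s,len(t),np.median(t,0))
        f=q[np.hypot(q[:,0]-.639,q[:,1]+.143)<.045]
        print(" floor med",np.median(f,0),len(f))
E
```

```text
10.4583 [ 0.55   -0.1433  0.1529] 0.019194555367473314 [-0.0879 -0.398  -2.3563]
top3 red [354.6667 118.7778] [ 0.7702 -0.2243  0.021 ] [ 0.7224 -0.2004  0.154 ]
top3 red [325.8571 151.7857] [ 0.6375 -0.1317  0.1658] [ 0.6433 -0.1341  0.154 ]
 rim plane slope [0.0036 0.0234 0.16  ] 64 [ 0.6534 -0.0932  0.1597]
 floor med [ 0.6429 -0.1176  0.1435] 57
scene3 red [258.7133 246.9301] [ 0.6471 -0.1485  0.1657] [ 0.6369 -0.1428  0.154 ]
scene3 red [258.2719 356.5702] [ 0.7697 -0.2257  0.0213] [ 0.8356 -0.2593  0.154 ]
 rim plane slope [ 0.0101 -0.0006  0.1532] 163 [ 0.6343 -0.1505  0.16  ]
 floor med [ 0.6411 -0.144   0.1421] 927
```

```bash
python3 -c "
import cv2
a=cv2.imread('pics/scene3.png');cv2.imwrite('pics/c3.png',cv2.resize(a[150:350,130:400],None,fx=2.9,fy=2.9))"
```

```text
(no output)
```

View pics/c3.png

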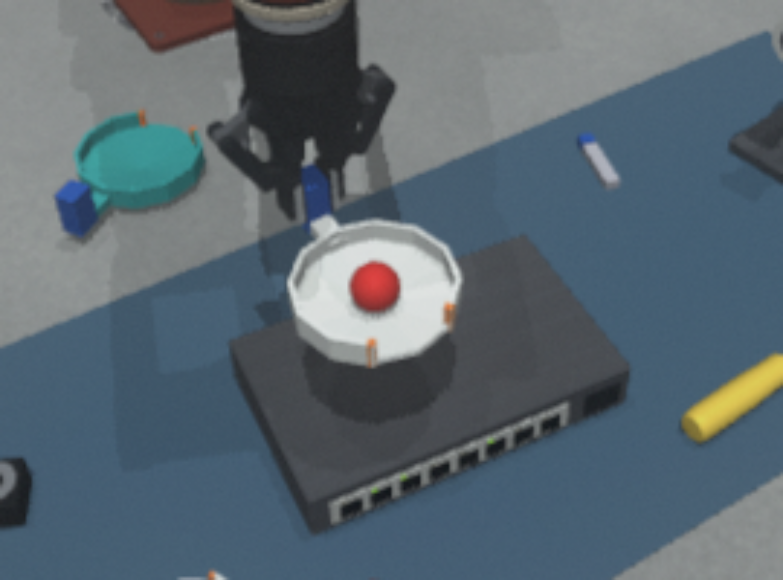

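Lifted, with the rim level within about 0.01–0.02 rad and the ball central. Now the carry with the turn, slowly.

```bash
python3 - <<'E' 2>&1 | grep -v Warn
from h import *; from plant import *
np.set_printoptions(precision=4,suppress=True)
cx=np.array([np.cos(CY),np.sin(CY)]); h=np.array([.5835,.2972])-.19*cx; print(h)
move_l([h[0],h[1],.151],feed=.04,rotation=list(down(CY,-1))); hold(.5)
o=observe(); print(o["time_s"],o["eef_pos"],o["opening"],o["ft_force"],o["tcp_rot"],down(CY,-1))
check("4")
for n in ("top4","scene4"):
    im,d,K,T=load(n);P=pts(d,K,T)
    for c in ("red","orange","blue"):
      for cc,s,m in blobs(mask(im,c),4):
        q=np.median(P[m],0)
        if q[2]>.1: print(n,c,cc,q,ray(*cc,K,T,{"red":.152,"orange":.159,"blue":.183}[c]))
    a=load(n)[0]
    a=a[80:260,60:300] if n=="top4" else a[90:270,280:500]
    cv2.imwrite(f"pics/c_{n}.png",cv2.resize(a,None,fx=3,fy=3)[...,::-1])
E
```

```text
[0.6119 0.1093]
17.7083 [0.6119 0.1093 0.151 ] 0.01920248623528276 [-0.355   0.1787 -1.3039] [-3.0627  1.5708  1.7998] [1.4207 1.5708 0.    ]
top4 red [178.3472 169.0903] [0.5946 0.1944 0.1642] [0.5984 0.1967 0.152 ]
scene4 red [380.0833 183.    ] [0.6146 0.1913 0.1583] [0.6094 0.1976 0.152 ]
scene4 orange [380.1667 167.6667] [0.567  0.2358 0.1564] [0.571  0.2316 0.159 ]
scene4 blue [350.8 189.8] [0.6208 0.0971 0.1826] [0.6209 0.0962 0.183 ]
```

View pics/c_top4.png

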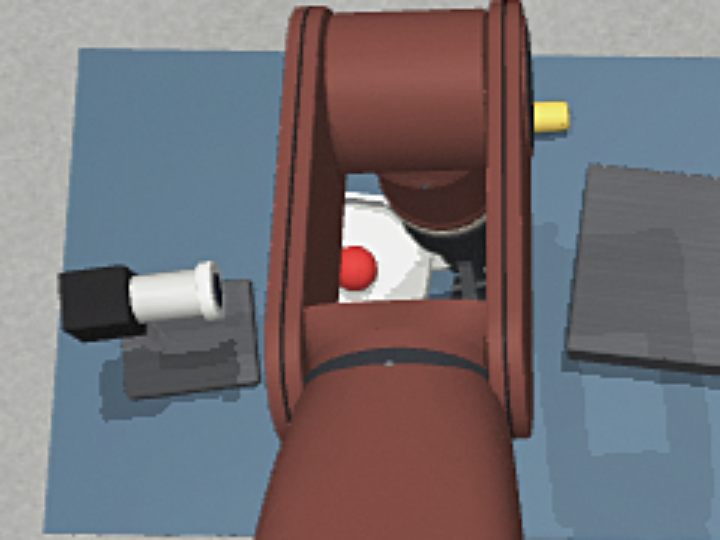

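View pics/c_scene4.png

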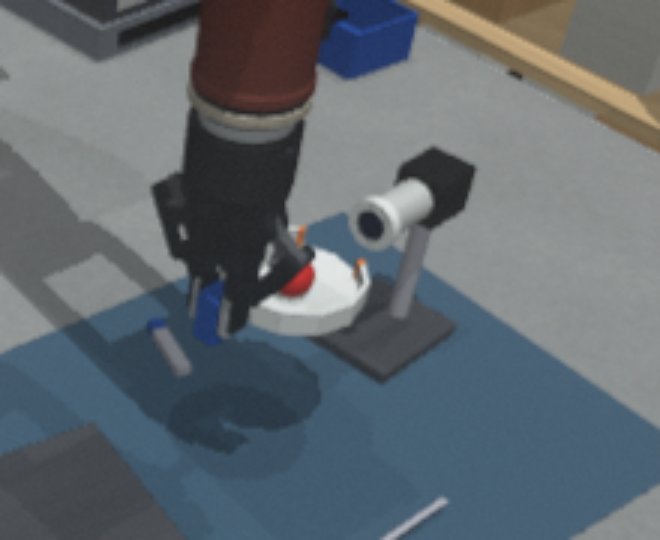

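The plate now faces the camera. The ball is partly hidden by a finger in the scene view and by the arm in the top view. I'll check with the wrist camera, which sees the whole plate, and lower 2 mm.

```bash
python3 - <<'E' 2>&1 | grep -v Warn
from h import *; from plant import *
np.set_printoptions(precision=4,suppress=True)
p=observe()["eef_pos"]; move_l([.6119,.1093,.149],feed=.02); hold(.3)
c=get_calibration("wrist"); im,d=get_image("wrist"); np.savez("pics/w5.npz",im=im,d=d,**c); cv2.imwrite("pics/w5.png",im[...,::-1])
K=c["intrinsics"];T=c["world_from_camera"];P=pts(d,K,T)
C=np.array([.5835,.2972,.15]);x=np.array([np.cos(CY),np.sin(CY),0]);R=np.c_[x,np.cross([0,0,1],x),[0,0,1]]
for k,z in (("red",.150),("orange",.157),("blue",.181)):
    for cc,s,m in blobs(mask(im,k),8):
        q=np.median(P[m&(d>0)],0) if (m&(d>0)).any() else None; r=ray(*cc,K,T,z); print(k,cc,s,q,r,"lensframe",(r-C)@R)
w=P[mask(im,"white")&(d>0)&(P[...,2]>.151)&(P[...,2]<.162)&(P[...,1]<.27)]
s=np.linalg.lstsq(np.c_[w[:,:2],np.ones(len(w))],w[:,2],rcond=None)[0];A=np.c_[2*w[:,:2],np.ones(len(w))]; f=np.linalg.lstsq(A,(w[:,:2]**2).sum(1),rcond=None)[0]
print("rim slope",s,len(w),"centre",f[:2],np.sqrt(f[2]+f[0]**2+f[1]**2))
o=observe();print(o["time_s"],o["eef_pos"],o["opening"],abs(o["joint_velocities"]).max())
E
```

```text
red [280.7964  77.0623] [ 246   41   70   72 3948] [0.5996 0.1972 0.1648] [0.5993 0.1991 0.15  ] lensframe [-0.0994 -0.001   0.    ]
blue [127.2842  86.6557] [121  78  14  18 183] [0.4621 0.1866 0.0128] [0.5458 0.184  0.181 ] lensframe [-0.1063  0.0542  0.031 ]
blue [279.8745 285.8476] [ 258  252   45   64 2533] [0.6122 0.112  0.1817] [0.6122 0.1114 0.181 ] lensframe [-0.188  -0.0006  0.031 ]
rim slope [-0.0028  0.0221  0.1552] 4536 centre [0.6    0.1942] 0.05420827892489436
18.4083 [0.6119 0.1093 0.149 ] 0.019110385764054858 0.002294913062524695
```

View pics/w5.png

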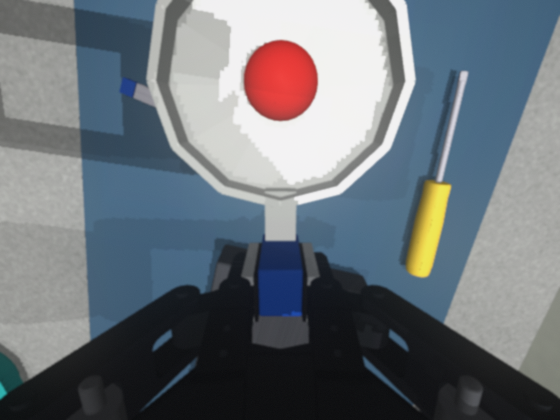

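The wrist view shows the ball centred in the plate at (281,77) and the handle firmly held at (280,286). The ball is about 99 mm in front of the lens, 1 mm to the side and at lens height. Rim slope is about 0.02 rad and the arm is still.

```bash
python3 - <<'E'
from plant import *
hold(.5); print(job_done())
E
```

```text
the job is handed in; nothing more can be done
None
```

I gripped the larger white plate by its blue handle at 55 N and lifted it 87 mm before turning it. I then carried it round about 1.72 rad counter-clockwise to the inspection camera and handed the job in at about 19 s, still holding the plate. The turn is slightly more than a quarter because the camera stands about 8.6° off the world axis.

**Last checks:**
- **Ball position:** about 99 mm in front of the lens, 1 mm to the side and at lens height, taken from the wrist camera.
- **Ball in the plate:** the wrist picture shows it central. A circle fitted to the plate's rim put it about 5 mm from the middle, but the rim was cut off by the picture edge, so I trust that number less.
- **Plate:** level within about 0.02 rad, gripper opening 19 mm on the 20 mm handle, and the arm still.

**Not fully confirmed:** in the final pose the two fixed cameras saw the ball only partly, blocked by the arm and a finger. The scene view's reading was about 10 mm off the others for that reason. I did not measure the gap's final direction from its orange marks. It rests on the commanded turn and on the handle and ball lining up with the lens axis.

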